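Press a badge level in the spring press

TASK

Set the badge: take the wooden-handled tamper by its handle, centre its flat foot on the orange badge and press squarely down until the sprung plate is fully bottomed out and level, holding it there for a moment. Then let the plate spring back up and set the tamper down upright, centred in the green rest dish. Press with the tamper only, do not drop it, and leave the tape roll and ink bottle where they are.

Things in the scene. Friction and masses are not known exactly. Their poses are not given: they have to be found in the camera images.
- tamper_grip (a point): centre of the handle of the loose hand tamper (300 g, 72 mm tall, starts standing upright on the desk). The tamper: round flat foot 64 mm across and 12 mm thick with a black rubber underside, steel neck, on top an upright flat-sided wooden handle block 32 mm thick (along the point's x), 56 mm wide (along y), 42 mm tall, rounded edges. This point is 51 mm above the underside of the foot, on the tamper's axis, 21 mm below the top; z points up
- tamper_foot (a point): centre of the flat underside of the tamper's foot; axes as tamper_grip, 51 mm below it
- tamper: the whole tamper; origin and axes as tamper_foot
- press: fixed badge press base, a blue block 120 x 120 mm, top face 22 mm above the desk; origin at the centre of its underside on the desk, z up
- press_plate: square aluminium plate 92 x 92 x 10 mm on four springs over the middle of the blue press base, carrying an orange flat round badge 58 mm across, 4 mm high, fixed in its middle. Origin at the centre of the badge's flat top face: 54 mm above the desk with the plate up, 36 mm when bottomed out (the plate's underside then meets the base). z points up when level; the plate can rock up to 0.12 rad any way if pressed off centre or tilted (0.6 N m per rad, returns level)
- press_lift (a joint): how far the plate is pressed down: 0 up (as it stands), 0.018 m bottomed out on a hard stop. Springs: the plate begins to move at about 2 N and takes about 10 N to bottom out, returning when let go
- dish: fixed round shallow green rest dish, 100 mm across, with a cork floor 84 mm across and 4 mm above the desk, and a rim 8 mm wide and 10 mm high; origin at the centre of its underside on the desk, z up
- tape_roll: loose roll of masking tape, 104 mm across, 25 mm high, lying flat; origin at the centre of its underside; leave alone
- ink: loose ink bottle with blue cap, 39 mm across, 90 mm tall, standing; origin at the centre of its underside; leave alone
Not all that is in view belongs to the job. Of the things that look like the tamper, the smaller one is meant.

How it is judged (in metres and radians):
On the way:
1. the tamper, centred on the badge within 15 mm, presses the plate to the bottom (at least 16.5 of 18 mm), plate and tamper level within 0.05 rad, for 0.3 s (value of joint press_lift above 0.0165 m and angle between each of press_plate, tamper_foot's own z axis and vertical below 0.05 rad and contact force between tamper and press_plate above 4 N and horizontal distance between tamper_foot and press_plate below 0.015 m), for 0.3 s.
At the end, for the whole second after the job is handed in: the tamper stands upright (within 0.05 rad) and at rest on the floor of the dish, centred within 14 mm, and the press plate is back up within 3 mm (horizontal distance between tamper_foot and dish below 0.014 m and angle between tamper_foot's own z axis and vertical below 0.05 rad and height (world z) of tamper_foot below 0.007 m and linear speed of tamper below 0.02 m/s and value of joint press_lift below 0.003 m); the robot touches nothing.
It fails at once if the plate is touched by the fingers or arm (contact force between any of the fingers, the arm and press_plate above 1 N).
It fails at once if the tamper is dropped (touches nothing while its foot is over 20 mm above the desk) (contact force between tamper and anything else below 0.02 N and height (world z) of tamper_foot above 0.02 m).
It fails at once if the tape roll or ink bottle is moved more than 30 mm (distance of any of tape_roll, ink from where it was at the start of the episode above 0.03 m).
It also fails if it takes over 48 s, if anything falls off the work surface, if the arm or the gripper's body presses on something with over 40 N, if the wrist force passes 120 N, or if a joint passes its speed limit or range.

ROBOT

A 6-joint arm with a two-finger parallel gripper is mounted at the origin on a cart in front of the work surface, level with it; the furniture and walls round the work are solid. World frame = base frame: x ahead of the robot, y to its left, z up, the work surface at z = 0. Lengths are in m, angles in degrees, forces in N, time in s.
With the tool pointing down it reaches from about 0.35 to 0.925 m from the base axis. Payload 6.4 kg.
Tool frame: the origin (TCP) lies at the very end of the fingers, on their centre line; the grasp point (between the pads) lies 19 mm behind it; z points along the fingers, y is the line along which they close (so a half turn about z gives the same grasp; the last joint's range is limited). The gripper opens to 94 mm and grips with 3 to 60 N. Pads are 16 mm wide; open, the fingers measure 119 mm over their backs; the gripper's body (75 mm by 177 mm) begins 78 mm behind the grasp point.
Start: joints at [-87.21, 14.043, 89.255, -0, 76.702, -9.975], TCP at [0.144, -0.634, 0.205] pointing down, gripper open.
Joint ranges: [-179.41, 179.41], [-58.25, 129.5], [7.25, 145.43], [-54.29, 234.29], [11.92, 165.04], [-157.13, 157.13]. Speed limits (degrees/s): [147.25, 147.25, 180, 180, 180, 180].

INTERFACE

Orientations are given as [roll, pitch, yaw] about the fixed x, y, z axes, in that order (R = Rz(yaw) Ry(pitch) Rx(roll)).
In Python, from station import arm gives the robot as it stands. The module is installed in compiled form; this text tells all that it offers.
- The arm moves only by the tool apply_moves, never from a script. Its argument "steps" is a list of rows, each a list of 7 numbers: the turn, a rotation vector about the tool's x, y, z in rad, then the shift along the tool's x, y, z in mm, then the opening, from -1 (shut) to 1 (fully open). A call has 1 to 5 rows; each row is the pose to reach, as a shift and turn from the pose commanded when the call began, along the tool's axes at that moment; what a row does not reach only later rows make up. A row lasts 1/8 s, in which the tool goes at most 62.5 mm and 10.7 degrees, less where a joint would pass 70% of its speed; a pose out of reach is approached as far as the arm can. A call with a gripper value outside its range is refused whole. The fingers move at their own pace and stop on an object; the grip force is fixed at half the most. Time passes only in rows, so rows that repeat a pose let the fingers close. It gives the time, the measured TCP pose, the force, the opening and the grip force at its end, in the units of the state.
- arm.read_state(): the state, without advancing time (a new reading comes with each control period).
- arm.capture(name): name is "side" or "top"; returns a dict with "image" (384x512x3 uint8, red, green, blue), "fx", "fy", "cx", "cy" (pixels), "world_from_camera" (4x4, takes a point from camera to world coordinates). Camera axes: x right, y down, z forward; pixel columns grow to the right and rows downward; lengths in m; the calibration is good to about 2 mm. A picture is of the moment at which its call begins. There is no depth.
- arm.finish_job(): hands the job in; it is judged then, once.
The state is a dict: "time": time; "qpos": joint angles; "dq": joint speeds; "tau": joint torques, N m; "ee_pos": TCP position; "tool_rot": TCP orientation; "contact_force": force on the tool from outside, world axes, zero at the start; "wrist_torque": the same for the moment, N m; "finger_gap": opening from 0.0 (shut) to 1.0 (fully open); "gripper_force": force on a finger pad.
Only numpy, scipy, OpenCV 4.12 (cv2) and the standard library are available. Lean on these libraries where they do the work, as an engineer would, in place of code of your own. Each camera call takes 0.05 s, during which the arm holds its last target. There are 200 camera calls.

## Working session

There is one attempt and no reset: what is moved stays moved. The work goes in short steps, Python scripts to look and compute and a tool call to move; the robot and the scene stay as the last step left them, time stands still between calls to the robot, and variables do not carry over. Pictures are saved under pics/ and viewed, at most 10 in all, crops included, and the job is handed in when it is done.

Besides the shell and the picture viewer there is one more tool, called after "Emit:" as a command line: name --pt "numbers of a row" for each row, then --argument value for the rest. apply_moves: Moves the arm, as the interface text tells. Its arguments: {"type":"object","properties":{"steps":{"type":"array"}},"required":["steps"]}

```bash
mkdir -p pics; cat > h.py <<'E'
import numpy as np, cv2
from station import arm
def cap(n,f=None):
    c=arm.capture(n)
    if f: cv2.imwrite('pics/'+f,c['image'][:,:,::-1])
    return c
def ray(c,u,v,z):
    T=np.array(c['world_from_camera']);d=T[:3,:3]@[(u-c['cx'])/c['fx'],(v-c['cy'])/c['fy'],1]
    o=T[:3,3];return o+d*(z-o[2])/d[2]
E
python3 - <<'E'
from h import *
for n in('top','side'):
    c=cap(n,n+'0.png');print(n,c['fx'],np.round(c['world_from_camera'],3).tolist())
print(arm.read_state())
E
```

```text
top 408.06646939767063 [[-0.021, -0.99, 0.137, 0.467], [-1.0, 0.022, 0.003, -0.021], [-0.006, -0.137, -0.991, 1.144], [0.0, 0.0, 0.0, 1.0]]
side 462.4284019391968 [[-0.93, -0.148, 0.336, 0.231], [-0.367, 0.384, -0.847, 0.948], [-0.003, -0.911, -0.411, 0.552], [0.0, 0.0, 0.0, 1.0]]
{'time': 0.1, 'qpos': array([-8.72082950e+01,  1.40788604e+01,  8.93166079e+01, -2.90565592e-03,
        7.67018766e+01, -9.97469673e+00]), 'dq': array([ 0.03069941, -0.0365933 , -0.25869388, -0.12731166, -0.00321936,
        0.12884663]), 'tau': array([-6.57715718e-04, -4.16914952e+01, -3.15525699e+01,  6.86867279e-02,
        3.09652439e-02, -5.15777049e-05]), 'ee_pos': array([ 0.14360596, -0.63338966,  0.20448196]), 'tool_rot': array([-1.79903637e+02, -1.40775548e-02,  1.27670606e+01]), 'contact_force': array([-0.58064354,  1.32032891,  0.71357819]), 'wrist_torque': array([-0.03283182, -0.00696979, -0.01027303]), 'gripper_force': 0.0, 'finger_gap': 1.001314768126249}
```

View pics/top0.png

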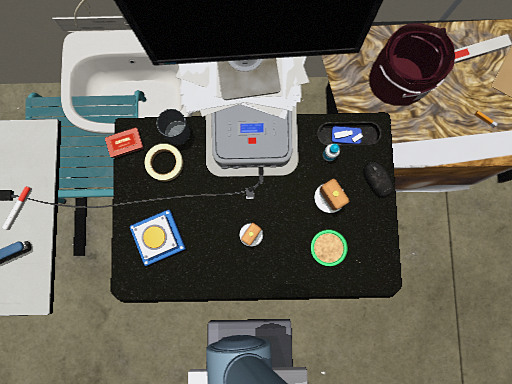

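View pics/side0.png

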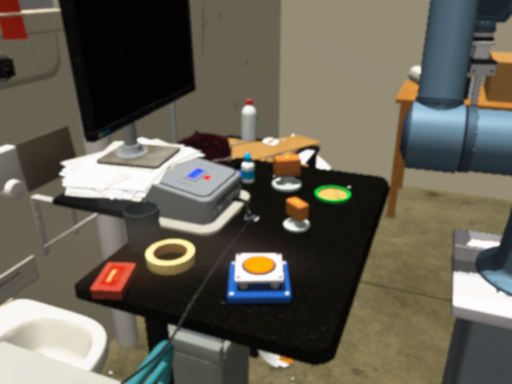

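The top view shows the small tamper at (251,235), press badge at (155,237), dish at (329,247), and the larger decoy tamper at (331,195). The side view agrees, with the small tamper at (297,212).

```bash
python3 - <<'E'
from h import *
c=cap('top');im=c['image'];hsv=cv2.cvtColor(im,cv2.COLOR_RGB2HSV)
def blob(lo,hi,box):
    x0,y0,x1,y1=box;m=np.zeros(im.shape[:2],np.uint8)
    m[y0:y1,x0:x1]=cv2.inRange(hsv,lo,hi)[y0:y1,x0:x1]
    k=max(cv2.findContours(m,0,1)[0],key=cv2.contourArea);return k
b=blob((8,150,120),(28,255,255),(125,205,190,270));(u,v),r=cv2.minEnclosingCircle(b);M=cv2.moments(b)
print('badge',u,v,r,ray(c,u,v,.054))
d=blob((50,120,80),(80,255,255),(300,225,360,270));(u,v),r=cv2.minEnclosingCircle(d)
print('dish',u,v,r,ray(c,u,v,.01))
t=blob((5,80,50),(28,255,255),(235,218,270,255));p=cv2.minAreaRect(t);print('handle',p,ray(c,*p[0],.068))
bx=[ray(c,*q,.07)[:2] for q in cv2.boxPoints(p)]
for i in range(4):
    e=bx[(i+1)%4]-bx[i];print('edge mm',np.linalg.norm(e)*1e3,np.degrees(np.arctan2(e[1],e[0])))
f=np.vstack([t,blob((0,0,100),(179,70,255),(235,218,270,255))]);(u,v),r=cv2.minEnclosingCircle(f);print('foot',u,v,r,ray(c,u,v,.012))
crop=im[215:257,231:273];cv2.imwrite('pics/t.png',cv2.resize(crop[:,:,::-1],None,fx=12,fy=12,interpolation=0))
E
```

```text
badge 153.0 237.0 10.440406799316406 [0.50909216 0.24241926 0.054     ]
dish 328.471435546875 247.61428833007812 18.681623458862305 [ 0.47143406 -0.23092272  0.01      ]
handle ((250.75674438476562, 233.54054260253906), (11.857258796691895, 21.389564514160156), 35.53767776489258) [ 0.51215189 -0.01800154  0.068     ]
edge mm 56.026797545087476 -36.76925041071092
edge mm 31.14275684975064 -126.78278029424474
edge mm 55.89092915223089 143.05165505434888
edge mm 30.968320791125812 53.469025119876505
foot 250.65516662597656 233.96551513671875 12.040960311889648 [ 0.51332468 -0.0175501   0.012     ]
```

View pics/t.png

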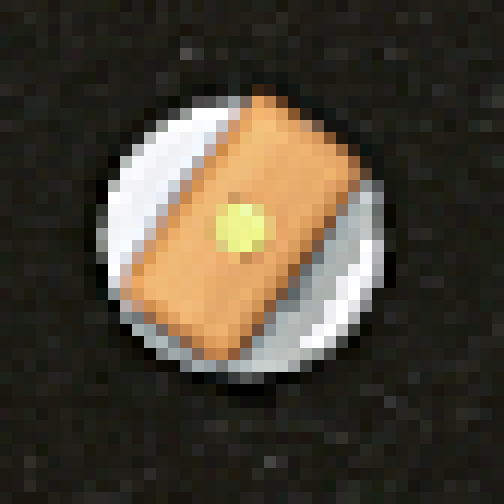

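```bash
cat >> h.py <<'E'
from scipy.spatial.transform import Rotation as R
def go(x,y,z,yaw,s=None):
    s=s or arm.read_state();A=R.from_euler('xyz',s['tool_rot'],degrees=True);B=R.from_euler('xyz',[180,0,yaw],degrees=True)
    print('t',round(s['time'],2),'pos',s['ee_pos'].round(4),s['tool_rot'].round(2),'gap',s['finger_gap'],'F',s['contact_force'].round(1),s['gripper_force'])
    print('move',(A.inv()*B).as_rotvec().round(3),(A.inv().apply(np.array([x,y,z])-s['ee_pos'])*1e3).round(1))
E
```

Emit:
apply_moves --pt "0 0 -2.28 495 -519 0 1" --pt "0 0 -2.28 495 -519 0 1" --pt "0 0 -2.28 495 -519 0 1" --pt "0 0 -2.28 495 -519 0 1" --pt "0 0 -2.28 495 -519 0 1"

```text
time: 0.78
ee_pos: [0.3046, -0.3638, 0.2053]
tool_rot: [180.0, -0.0, 66.8]
contact_force: [0.5, 0.0, -0.1]
finger_gap: 1.0
gripper_force: 0.0
```

```bash
python3 -c "
from h import *
go(.512,-.018,.16,143.4)"
```

```text
t 0.78 pos [ 0.3046 -0.3638  0.2053] [ 1.7999e+02 -1.0000e-02  6.6800e+01] gap 0.9998105059677512 F [ 0.5  0.  -0.1] 0.0
move [ 0.    -0.    -1.337] [399.5  54.4  45.4]
```

Emit:
apply_moves --pt "0 0 -1.337 400 54 45 1" --pt "0 0 -1.337 400 54 45 1" --pt "0 0 -1.337 400 54 45 1" --pt "0 0 -1.337 400 54 45 1" --pt "0 0 -1.337 400 54 45 1"

```text
time: 1.4
ee_pos: [0.4656, -0.0982, 0.1707]
tool_rot: [180.0, 0.0, 120.5]
contact_force: [-0.0, -1.6, -0.4]
finger_gap: 1.001
gripper_force: 0.0
```

```bash
python3 -c "
from h import *
go(.512,-.018,.13,143.4)"
```

```text
t 1.4 pos [ 0.4656 -0.0982  0.1707] [1.7998e+02 4.0000e-02 1.2055e+02] gap 1.0011355565660676 F [-0.  -1.6 -0.4] 0.0
move [ 0.     0.001 -0.399] [45.5 80.7 40.7]
```

Emit:
apply_moves --pt "0 0 -0.4 45.5 80.5 40 1" --pt "0 0 -0.4 45.5 80.5 40 1" --pt "0 0 -0.4 45.5 80.5 40 1" --pt "0 0 -0.4 45.5 80.5 40 1"

```text
time: 1.9
ee_pos: [0.5115, -0.0207, 0.131]
tool_rot: [-180.0, 0.0, 143.0]
contact_force: [-0.3, 0.1, -0.3]
finger_gap: 1.002
gripper_force: 0.0
```

```bash
python3 -c "
from h import *
go(.512,-.018,.034,143.4)
cap('side','s1.png')"
```

```text
t 1.9 pos [ 0.5115 -0.0207  0.131 ] [-1.7998e+02  1.0000e-02  1.4303e+02] gap 1.0023488152440287 F [-0.3  0.1 -0.3] 0.0
move [-0.     0.    -0.006] [ 1.3  2.5 97. ]
```

View pics/s1.png

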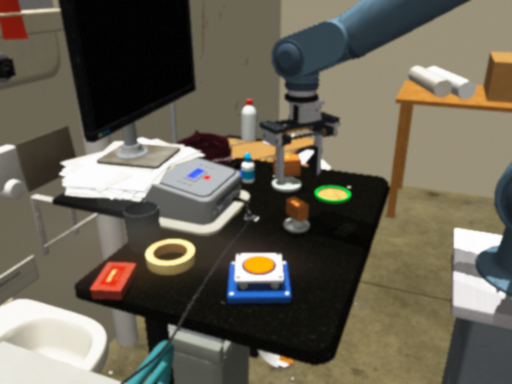

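The fingers straddle the small tamper, with tips at about (278,165) and (319,155) and the tamper at (297,207).

Emit:
apply_moves --pt "0 0 0 0 0 40 1" --pt "0 0 0 0 0 70 1" --pt "0 0 0 0 0 70 1"

```text
time: 2.33
ee_pos: [0.5098, -0.021, 0.0594]
tool_rot: [-179.9, -0.2, 143.0]
contact_force: [-0.7, -0.1, 0.9]
finger_gap: 1.002
gripper_force: 0.0
```

```bash
python3 -c "
from h import *
go(.512,-.018,.034,143.4)"
```

```text
t 2.33 pos [ 0.5098 -0.021   0.0594] [-179.91   -0.21  142.96] gap 1.0019352065121319 F [-0.7 -0.1  0.9] 0.0
move [-0.002 -0.004 -0.008] [-0.1  3.8 25.4]
```

Emit:
apply_moves --pt "0 0 -0.007 0 3.5 26 1" --pt "0 0 -0.007 0 3.5 26 1" --pt "0 0 -0.007 0 3.5 26 1"

```text
time: 2.7
ee_pos: [0.5148, -0.0182, 0.0366]
tool_rot: [179.9, 0.1, 143.5]
contact_force: [0.2, 0.1, 0.4]
finger_gap: 0.994
gripper_force: 0.0
```

```bash
python3 -c "
from h import *
go(.512,-.018,.034,143.4)"
```

```text
t 2.7 pos [ 0.5148 -0.0182  0.0366] [1.7995e+02 1.4000e-01 1.4346e+02] gap 0.9943927178244707 F [0.2 0.1 0.4] 0.0
move [0.001 0.002 0.001] [ 2.4 -1.5  2.6]
```

Emit:
apply_moves --pt "0 0 0 1 0 2 -1" --pt "0 0 0 1 0 2 -1" --pt "0 0 0 1 0 2 -1" --pt "0 0 0 1 0 2 -1" --pt "0 0 0 1 0 2 -1"

```text
time: 3.32
ee_pos: [0.5129, -0.0169, 0.0328]
tool_rot: [-180.0, -0.0, 143.5]
contact_force: [0.2, 0.1, -0.0]
finger_gap: 0.5
gripper_force: 0.0
```

Emit:
apply_moves --pt "0 0 0 0 0 0 -1" --pt "0 0 0 0 0 0 -1" --pt "0 0 0 0 0 0 -1"

```text
time: 3.7
ee_pos: [0.5128, -0.017, 0.0328]
tool_rot: [-180.0, -0.0, 143.5]
contact_force: [-1.3, -1.0, 1.1]
finger_gap: 0.338
gripper_force: 30.0
```

```bash
python3 -c "
from h import *
go(.512,-.018,.15,143.4)"
```

```text
t 3.7 pos [ 0.5128 -0.017   0.0328] [-1.7998e+02 -1.0000e-02  1.4352e+02] gap 0.3381192010719767 F [-1.3 -1.   1.1] 30.00012069940567
move [-0.    -0.     0.002] [ 1.000e-01 -1.300e+00 -1.172e+02]
```

Emit:
apply_moves --pt "0 0 0 0 0 -20 -1" --pt "0 0 0 0 0 -50 -1" --pt "0 0 0 0 0 -85 -1" --pt "0 0 0 0 0 -100 -1" --pt "0 0 0 0 0 -100 -1"

```text
time: 4.32
ee_pos: [0.5132, -0.0169, 0.133]
tool_rot: [180.0, 0.1, 143.5]
contact_force: [0.4, 1.1, -3.3]
finger_gap: 0.336
gripper_force: 30.0
```

```bash
python3 - <<'E'
from h import *
go(.509,.242,.135,143.4)
# refine badge centre & plate
c=cap('top','t2.png');im=c['image'];cr=im[200:275,118:193]
cv2.imwrite('pics/p.png',cv2.resize(cr[:,:,::-1],None,fx=7,fy=7,interpolation=0))
hsv=cv2.cvtColor(im,cv2.COLOR_RGB2HSV)
m=np.zeros(im.shape[:2],np.uint8);m[205:270,125:190]=cv2.inRange(hsv,(10,120,100),(30,255,255))[205:270,125:190]
k=max(cv2.findContours(m,0,1)[0],key=cv2.contourArea);print('badge',cv2.fitEllipse(k),ray(c,*cv2.fitEllipse(k)[0],.054))
m[:]=0;m[200:275,120:195]=cv2.inRange(hsv,(100,120,60),(125,255,255))[200:275,120:195]
p=cv2.minAreaRect(cv2.findNonZero(m));print('blue',p,ray(c,*p[0],.018))
s=cap('side','s2.png');c2=s['image'][100:300,200:400];cv2.imwrite('pics/s2c.png',cv2.resize(c2[:,:,::-1],None,fx=3,fy=3))
E
```

```text
t 4.33 pos [ 0.5132 -0.0169  0.133 ] [1.7997e+02 6.0000e-02 1.4351e+02] gap 0.33610180563138825 F [ 0.4  1.1 -3.3] 29.999316930770874
move [0.001 0.001 0.002] [157.3 205.7  -2. ]
badge ((153.84506225585938, 236.69589233398438), (20.483722686767578, 21.008907318115234), 40.20316696166992) [0.50985051 0.24017591 0.054     ]
blue ((156.63111877441406, 237.30992126464844), (43.49799728393555, 45.4107780456543), 67.06790161132812) [0.50941358 0.24110612 0.018     ]
```

View pics/s2c.png

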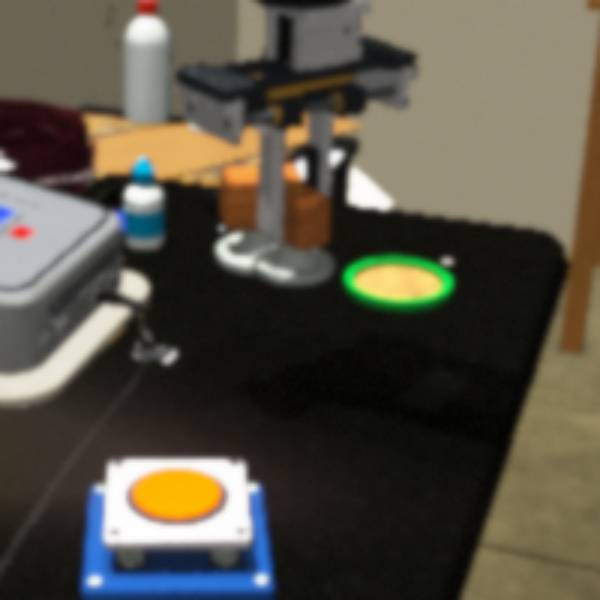

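View pics/p.png

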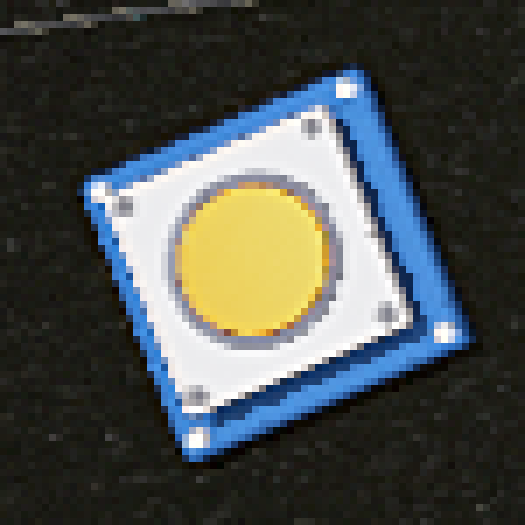

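The tamper is held upright: crop (275,210) in the side view. The badge shows clearly centred on the plate, and fits to (0.510, 0.240).

Emit:
apply_moves --pt "0 0 0 20 26 0 -1" --pt "0 0 0 47 61 0 -1" --pt "0 0 0 78 102 0 -1" --pt "0 0 0 109 143 0 -1" --pt "0 0 0 134 176 0 -1"

```text
time: 5.05
ee_pos: [0.5084, 0.2059, 0.1307]
tool_rot: [-179.9, -0.1, 143.6]
contact_force: [1.2, -0.2, -4.0]
finger_gap: 0.34
gripper_force: 30.0
```

```bash
python3 -c "
from h import *
go(.5098,.2405,.133,143.4)"
```

```text
t 5.05 pos [0.5084 0.2059 0.1307] [-1.7986e+02 -1.4000e-01  1.4356e+02] gap 0.33972999769274437 F [ 1.2 -0.2 -4. ] 29.99833881855011
move [-0.002 -0.002  0.003] [19.4 28.7 -2.3]
```

Emit:
apply_moves --pt "0 0 0 20 28 0 -1" --pt "0 0 0 20 28 0 -1" --pt "0 0 0 20 28 18 -1" --pt "0 0 0 20 28 33 -1" --pt "0 0 0 20 28 33 -1"

```text
time: 5.68
ee_pos: [0.5086, 0.2374, 0.097]
tool_rot: [-179.8, -0.2, 143.4]
contact_force: [0.3, 0.3, -3.9]
finger_gap: 0.342
gripper_force: 30.0
```

```bash
python3 - <<'E'
from h import *
go(.5098,.2405,.069,143.4)
s=cap('side');c2=s['image'][120:320,180:380];cv2.imwrite('pics/s3c.png',cv2.resize(c2[:,:,::-1],None,fx=3,fy=3))
E
```

```text
t 5.67 pos [0.5086 0.2374 0.097 ] [-179.77   -0.19  143.44] gap 0.3421408641775298 F [ 0.3  0.3 -3.9] 29.999274909496307
move [-0.004 -0.003  0.001] [ 0.8  3.3 28. ]
```

View pics/s3c.png

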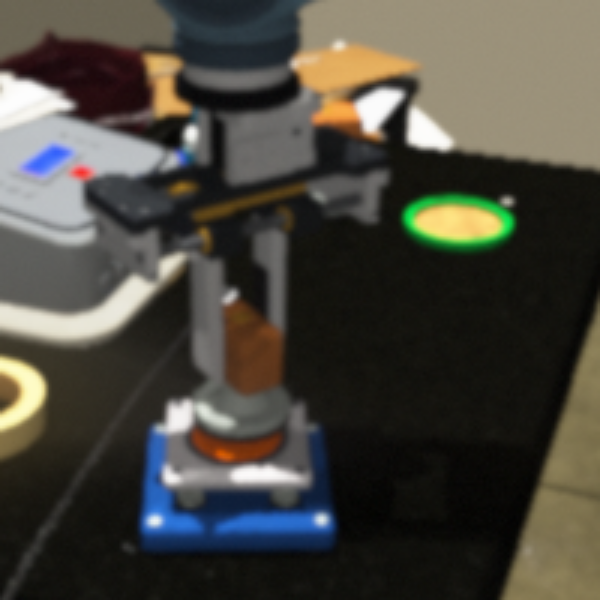

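The foot, at crop (240,410), sits centred over the badge, at (238,435).

Emit:
apply_moves --pt "-0.002 -0.001 0 1 3 0 -1" --pt "-0.002 -0.001 0 1 3 6 -1" --pt "-0.002 -0.001 0 1 3 12 -1" --pt "-0.002 -0.001 0 1 3 18 -1" --pt "-0.002 -0.001 0 1 3 22 -1"

```text
time: 6.35
ee_pos: [0.5116, 0.2418, 0.0781]
tool_rot: [179.9, 0.1, 143.5]
contact_force: [-1.9, -0.2, 2.5]
finger_gap: 0.339
gripper_force: 30.0
```

```bash
python3 -c "
from h import *
go(.5098,.2405,.069,143.4)"
```

```text
t 6.35 pos [0.5116 0.2418 0.0781] [1.7989e+02 6.0000e-02 1.4352e+02] gap 0.3386960624690825 F [-1.9 -0.2  2.5] 30.000517666339874
move [0.002 0.001 0.002] [ 0.7 -2.1  9.1]
```

Emit:
apply_moves --pt "0 0 0 0 -1 4 -1" --pt "0 0 0 0 -1 7 -1" --pt "0 0 0 0 -1 9 -1" --pt "0 0 0 0 -1 9 -1"

```text
time: 6.85
ee_pos: [0.5115, 0.2416, 0.0696]
tool_rot: [179.8, 0.1, 143.5]
contact_force: [-1.3, 3.1, 5.0]
finger_gap: 0.337
gripper_force: 30.0
```

```bash
python3 -c "
from h import *
go(.5098,.2405,.069,143.4)"
```

```text
t 6.85 pos [0.5115 0.2416 0.0696] [1.7976e+02 9.0000e-02 1.4350e+02] gap 0.33694585815764516 F [-1.3  3.1  5. ] 30.00111848115921
move [0.004 0.001 0.002] [ 0.8 -1.9  0.6]
```

Emit:
apply_moves --pt "0.002 0 0 0 0 1 -1" --pt "0.002 0 0 0 0 2 -1" --pt "0.002 0 0 0 0 3 -1" --pt "0.002 0 0 0 0 3 -1" --pt "0.002 0 0 0 0 3 -1"

```text
time: 7.48
ee_pos: [0.5117, 0.2417, 0.0685]
tool_rot: [179.9, 0.1, 143.5]
contact_force: [-6.4, 1.4, 17.0]
finger_gap: 0.339
gripper_force: 30.0
```

```bash
python3 -c "
from h import *
go(.5098,.2405,.069,143.4)"
```

```text
t 7.47 pos [0.5117 0.2417 0.0685] [1.7991e+02 8.0000e-02 1.4352e+02] gap 0.3386508323298024 F [-6.4  1.4 17. ] 30.003231167793274
move [0.002 0.001 0.002] [ 0.9 -2.1 -0.5]
```

Emit:
apply_moves --pt "0 0 0 0 0 0.5 -1" --pt "0 0 0 0 0 0.5 -1" --pt "0 0 0 0 0 0.5 -1" --pt "0 0 0 0 0 0.5 -1" --pt "0 0 0 0 0 0.5 -1"

```text
time: 8.1
ee_pos: [0.5118, 0.2417, 0.0685]
tool_rot: [179.9, 0.1, 143.5]
contact_force: [-6.6, 1.5, 19.5]
finger_gap: 0.334
gripper_force: 30.0
```

```bash
python3 -c "
from h import *
go(.5098,.2405,.069,143.4)
s=cap('side');c2=s['image'][120:320,180:380];cv2.imwrite('pics/s4c.png',cv2.resize(c2[:,:,::-1],None,fx=3,fy=3))"
```

```text
t 8.1 pos [0.5118 0.2417 0.0685] [1.7992e+02 7.0000e-02 1.4352e+02] gap 0.3339442620254552 F [-6.6  1.5 19.5] 30.00383734703064
move [0.001 0.001 0.002] [ 0.9 -2.1 -0.5]
```

View pics/s4c.png

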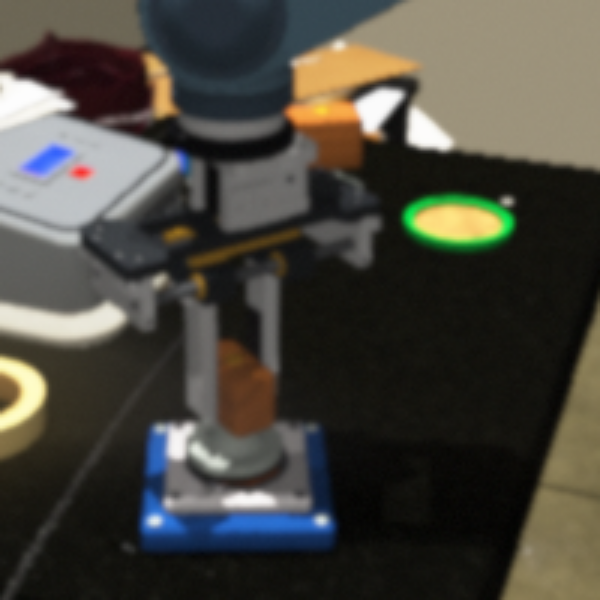

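The plate is down on the base and level, with the foot at crop (237,455) centred on it. Now I'll lift off slowly.

Emit:
apply_moves --pt "0 0 0 0 0 -4 -1" --pt "0 0 0 0 0 -12 -1" --pt "0 0 0 0 0 -22 -1" --pt "0 0 0 0 0 -40 -1" --pt "0 0 0 0 0 -60 -1"

```text
time: 8.78
ee_pos: [0.5099, 0.2403, 0.1255]
tool_rot: [-179.9, -0.0, 143.5]
contact_force: [0.4, 0.6, -3.2]
finger_gap: 0.335
gripper_force: 30.0
```

```bash
python3 -c "
from h import *
go(.4714,-.231,.13,143.4)"
```

```text
t 8.78 pos [0.5099 0.2403 0.1255] [-1.7986e+02 -1.0000e-02  1.4351e+02] gap 0.33549347254348894 F [ 0.4  0.6 -3.2] 29.999273121356964
move [-0.002 -0.     0.002] [-249.4 -401.8   -3.6]
```

Emit:
apply_moves --pt "0 0 0 -11 -17 -2 -1" --pt "0 0 0 -32 -52 -4 -1" --pt "0 0 0 -57 -92 -4 -1" --pt "0 0 0 -84 -135 -4 -1" --pt "0 0 0 -111 -178 -4 -1"

```text
time: 9.4
ee_pos: [0.4929, 0.0295, 0.1291]
tool_rot: [-179.9, 0.0, 143.5]
contact_force: [0.8, 0.6, -3.1]
finger_gap: 0.335
gripper_force: 30.0
```

Emit:
apply_moves --pt "0 0 0 -27 -43 0 -1" --pt "0 0 0 -54 -86 0 -1" --pt "0 0 0 -81 -129 0 -1" --pt "0 0 0 -104 -167 0 -1" --pt "0 0 0 -122 -197 0 -1"

```text
time: 10.02
ee_pos: [0.4735, -0.2014, 0.1292]
tool_rot: [-180.0, -0.0, 143.4]
contact_force: [0.4, -0.3, -4.1]
finger_gap: 0.337
gripper_force: 30.0
```

```bash
python3 -c "
from h import *
go(.4714,-.231,.13,143.4)"
```

```text
t 10.03 pos [ 0.4735 -0.2014  0.1292] [-179.96   -0.    143.41] gap 0.33663490889517 F [ 0.4 -0.3 -4.1] 30.000102818012238
move [-0.001 -0.     0.   ] [-16.  -25.   -0.7]
```

Emit:
apply_moves --pt "0 0 0 -15 -24 0 -1" --pt "0 0 0 -15 -24 0 -1" --pt "0 0 0 -15 -24 25 -1" --pt "0 0 0 -15 -24 55 -1" --pt "0 0 0 -15 -24 70 -1"

```text
time: 10.65
ee_pos: [0.4714, -0.2259, 0.0577]
tool_rot: [180.0, -0.2, 143.5]
contact_force: [-0.4, -0.1, -3.3]
finger_gap: 0.34
gripper_force: 30.0
```

Emit:
apply_moves --pt "0 0 0 0 0 0 -1" --pt "0 0 0 0 0 0 -1"

```text
time: 10.9
ee_pos: [0.4736, -0.2277, 0.0607]
tool_rot: [-180.0, 0.2, 143.5]
contact_force: [0.3, 0.0, -3.6]
finger_gap: 0.338
gripper_force: 30.0
```

```bash
python3 - <<'E'
from h import *
go(.4714,-.231,.037,143.4)
s=cap('side');c2=s['image'][120:240,270:390];cv2.imwrite('pics/s5c.png',cv2.resize(c2[:,:,::-1],None,fx=5,fy=5))
E
```

```text
t 10.9 pos [ 0.4736 -0.2277  0.0607] [-1.7999e+02  1.6000e-01  1.4353e+02] gap 0.3375058938015917 F [ 0.3  0.  -3.6] 29.99928742647171
move [-0.     0.003  0.002] [-0.1 -4.  23.7]
```

View pics/s5c.png

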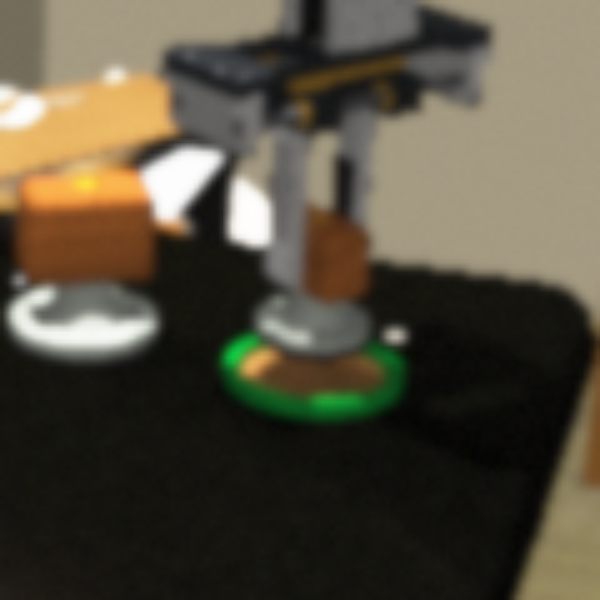

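The foot, at crop (315,325), hovers centred over the dish, at (313,375). I'll nudge it 3 mm and lower.

Emit:
apply_moves --pt "0 0 0 0 -3 5 -1" --pt "0 0 0 0 -3 12 -1" --pt "0 0 0 0 -3 17 -1" --pt "0 0 0 0 -3 20 -1" --pt "0 0 0 0 -3 20 -1"

```text
time: 11.58
ee_pos: [0.471, -0.2296, 0.0392]
tool_rot: [180.0, 0.0, 143.5]
contact_force: [0.3, 0.1, -3.3]
finger_gap: 0.335
gripper_force: 30.0
```

Emit:
apply_moves --pt "0 0 0 0 0 1 -1" --pt "0 0 0 0 0 2 -1" --pt "0 0 0 0 0 2 -1"

```text
time: 11.95
ee_pos: [0.4712, -0.2298, 0.0376]
tool_rot: [180.0, 0.1, 143.5]
contact_force: [-0.5, -0.3, -3.4]
finger_gap: 0.338
gripper_force: 30.0
```

```bash
python3 -c "
from h import *
go(.4714,-.231,.037,143.4)"
```

```text
t 11.95 pos [ 0.4712 -0.2298  0.0376] [1.8000e+02 6.0000e-02 1.4352e+02] gap 0.3382443175449206 F [-0.5 -0.3 -3.4] 29.9993634223938
move [0.    0.001 0.002] [-0.9 -0.9  0.6]
```

Emit:
apply_moves --pt "0 0 0 0 0 0.5 -1" --pt "0 0 0 0 0 1 -1" --pt "0 0 0 0 0 1.5 -1" --pt "0 0 0 0 0 1.5 -1"

```text
time: 12.45
ee_pos: [0.4713, -0.2299, 0.0368]
tool_rot: [-180.0, 0.0, 143.5]
contact_force: [-3.4, 1.4, 5.4]
finger_gap: 0.338
gripper_force: 30.0
```

Emit:
apply_moves --pt "0 0 0 0 0 -0.5 0.7" --pt "0 0 0 0 0 -0.5 0.7" --pt "0 0 0 0 0 -0.5 0.7" --pt "0 0 0 0 0 -0.5 0.7" --pt "0 0 0 0 0 -0.5 0.7"

```text
time: 13.08
ee_pos: [0.4712, -0.2298, 0.0366]
tool_rot: [180.0, 0.1, 143.5]
contact_force: [-0.0, -0.6, 0.7]
finger_gap: 0.829
gripper_force: 0.0
```

Emit:
apply_moves --pt "0 0 0 0 0 0 0.7" --pt "0 0 0 0 0 0 0.7" --pt "0 0 0 0 0 -25 0.7" --pt "0 0 0 0 0 -70 0.7" --pt "0 0 0 0 0 -120 0.7"

```text
time: 13.7
ee_pos: [0.4705, -0.2293, 0.1572]
tool_rot: [180.0, -0.0, 143.5]
contact_force: [0.0, -1.5, -0.7]
finger_gap: 0.85
gripper_force: 0.0
```

Emit:
apply_moves --pt "0 0 0 0 0 -40 0.7" --pt "0 0 0 -50 -50 -60 0.7" --pt "0 0 0 -100 -100 -60 0.7" --pt "0 0 0 -100 -100 -60 0.7"

```text
time: 14.2
ee_pos: [0.4919, -0.3724, 0.2168]
tool_rot: [-180.0, 0.1, 143.4]
contact_force: [-0.3, 1.0, -0.3]
finger_gap: 0.851
gripper_force: 0.0
```

```bash
python3 - <<'E'
from h import *
go(.4714,-.231,.2,143.4)
s=cap('side');c2=s['image'][120:240,270:390];c=cap('top')['image']
a=cv2.resize(c2,(400,400));b=cv2.resize(c[180:300,250:370],(400,400))
cv2.imwrite('pics/s6c.png',np.hstack([a,b])[:,:,::-1])
E
```

```text
t 14.2 pos [ 0.4919 -0.3724  0.2168] [-1.7998e+02  9.0000e-02  1.4337e+02] gap 0.8514602397432979 F [-0.3  1.  -0.3] 0.0
move [-0.     0.002 -0.001] [100.8 101.2  16.6]
```

View pics/s6c.png

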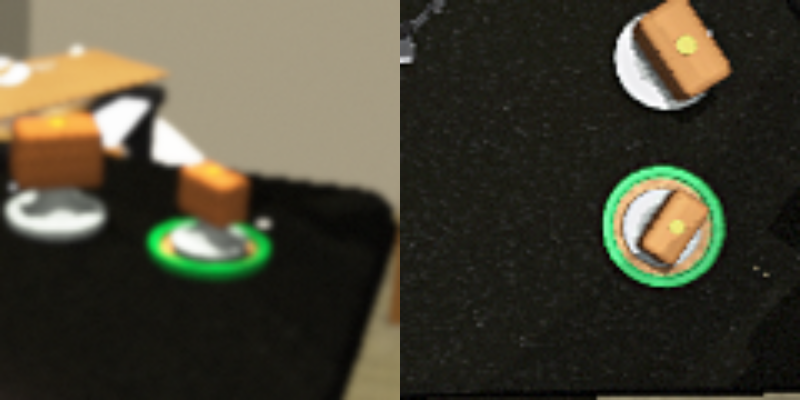

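The tamper stands upright and centred in the dish: (209,240) in the side half and (665,228) in the top half. The robot is clear of everything.

```bash
python3 -c "
from h import *
print(arm.finish_job())"
```

```text
the job is handed in; nothing more can be done
None
```

The job is handed in: I pressed the badge plate down to its hard stop, level and held for over half a second, then set the tamper upright in the centre of the green dish with the gripper clear; the hand-in returned no verdict.

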